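# Load a ceramic coupon into the contact-angle instrument

## Task

Load the white ceramic coupon into the measuring instrument: pull the specimen shuttle out by its knob until it clicks at the end of its travel, pick the coupon off its pedestal and lay it flat in the middle of the shuttle's tray between the two lips, then push the shuttle fully home with the coupon on it, without slamming it. The coupon is brittle: grip it lightly, set it down gently and never drop it, and leave the other things on the bench where they stand.

Things in the scene. Friction and masses are not known exactly. Their poses are not given: they have to be found in the camera images.
- instrument: Fixed instrument, 240 mm deep, 200 wide, 350 high, yaw varies: black base, white cheeks, grey optical head above. Origin on the bench straight below the homed knob; x points level into it (the way to push), y across, z up. Base: x from 28 mm, y -100 to 100, top at z = 50. Lens and lamp beside the homed tray at x = 80 to 130.
- head_edge (a point): Middle of the lower front edge of the grey optical head, 165 mm above the bench, right over the homed knob; axes as the instrument's. The head spans 110 mm across (y), 140 mm in +x and 60 mm up from here, so the homed knob needs the tool leaning back 35 to 45 degrees from vertical, fingers pointing forward (+x) and down.
- shuttle (a joint): How far the specimen shuttle is pulled out, m: 0 = fully home, 0.120 = fully out. It slides along the instrument's -x. A ball detent clicks at about 0.005 and 0.115 and draws the shuttle to the near end; it takes about 5 N to pass. Starts home.
- knob (a point): Centre of the shuttle's knob, 75 mm above the bench: a bare aluminium square knob, 22 mm along the slide, 22 mm across, 26 mm high, with rounded edges, on a 9 mm round neck running 31 mm from its back face to the tray. It moves with the shuttle; axes as the instrument's.
- tray (a point): Centre of the upper face of the shuttle's tray, 66 mm above the bench, 62 mm behind the knob (+x); axes as the instrument's. Bare aluminium plate 26 mm wide (y); 40 mm along x between the front lip (7 mm high) and the rear lip (4 mm); no side lips. Fully out, its centre is 58 mm in front of the optical head, reachable from straight above, with free air beside and below.
- coupon: Loose white ceramic tile, 30 mm (its x) by 40 mm (its y) by 10 mm thick, 35 g, origin at the centre of its underside. It must lie with its 40 mm length across the tray (along the tray's y), overhanging 7 mm each side; grip it by the ends of that length. Brittle: over 100 N in all from the fingers (50 N a finger) or pressing it on the tray with over 30 N breaks it.
- pedestal: Fixed grey plastic pedestal on which the coupon lies at the start: foot 52 mm across and 8 mm high, column 28 mm across, top 32 mm above the bench. Origin at the centre of its underside.
- beaker: Bystander: glass cup 60 mm across, 75 mm high, origin at the centre of its underside.
- vial: Bystander: white jar 38 mm across, 70 mm high, origin at the centre of its underside.
- tipbox: Bystander: pale plastic box 120 x 85 x 60 mm, origin at the centre of its underside.
- reagent: Bystander: white bottle 60 mm across, 130 mm high, origin at the centre of its underside.
- amber: Bystander: amber bottle 56 mm across, 110 mm high, origin at the centre of its underside.
Mind the look-alikes: they are no part of the job. What is meant by the coupon is not blue, purple or red, and is the smaller of those in its own colour.

How it is judged:
On the way, in this order (a step that is already met when the one before it is completed fails the run):
1. the shuttle is pulled out past its outer click, the coupon not yet on it (value of joint shuttle above 0.115 m and distance between coupon and tray above 0.03 m), for 0.2 s.
2. with the shuttle still out, the coupon lies flat on the tray, let go (value of joint shuttle above 0.1 m and x of coupon in the frame of tray between -0.009 and 0.009 m and y of coupon in the frame of tray between -0.009 and 0.009 m and z of coupon in the frame of tray between -0.0025 and 0.0025 m and angle between coupon's own z axis and vertical below 0.08 rad and angle between the y axis of coupon and the y axis of tray, either way round below 0.3 rad and contact force between the fingers and coupon below 0.1 N), for 0.2 s.
At the end, for the whole second after the job is handed in: The shuttle is home to within 4 mm (inside its click), and the coupon lies at rest flat on the tray between the lips (tilt under 0.08 rad, underside within 2.5 mm of the tray face, centre within 9 mm of the tray's centre each way, its length across the tray to within 0.3 rad), released (value of joint shuttle below 0.004 m and x of coupon in the frame of tray between -0.009 and 0.009 m and y of coupon in the frame of tray between -0.009 and 0.009 m and z of coupon in the frame of tray between -0.0025 and 0.0025 m and angle between coupon's own z axis and vertical below 0.08 rad and angle between the y axis of coupon and the y axis of tray, either way round below 0.3 rad and linear speed of coupon below 0.02 m/s); the robot touches nothing.
It fails at once if the coupon is squeezed with more than 100 N in all by the fingers (contact force between the fingers and coupon above 100 N).
It fails at once if the coupon is knocked or pressed against the shuttle with more than 30 N (contact force between coupon and shuttle above 30 N).
It fails at once if the coupon is dropped from more than about 15 mm, or the shuttle slammed with it: out of the fingers it moves faster than 0.5 m/s (contact force between the fingers and coupon below 0.05 N and linear speed of coupon above 0.5 m/s).
It fails at once if the coupon falls to the bench (height (world z) of coupon below 0.02 m).
It fails at once if a bystander is pushed more than 30 mm or knocked over (distance of any of beaker, vial, tipbox, reagent, amber from where it was at the start of the episode above 0.03 m or angle between any of beaker, vial, tipbox, reagent, amber's own z axis and vertical above 0.6 rad).
It also fails if it takes over 70 s, if anything falls off the work surface, if the arm or the gripper's body presses on something with over 40 N, if the wrist force passes 120 N, or if a joint passes its speed limit or range.

## Robot

A 6-joint arm with a two-finger parallel gripper is mounted at the origin on the work surface. World frame = base frame: x ahead of the robot, y to its left, z up, the work surface at z = 0. Lengths are in m, angles in rad, forces in N, time in s.
With the tool pointing down it reaches from about 0.35 to 0.975 m from the base axis. Payload 4.9 kg.
Tool frame: the origin (TCP) lies midway between the tips of the shut fingers; the grasp point (between the pads) lies 19 mm behind it (ctrl.hold_point_z is the distance from the TCP to the grasp point, in m); z points along the fingers, y is the line along which they close (so a half turn about z gives the same grasp; the last joint's range is limited). The gripper opens to 85 mm and grips with 20 to 120 N. Pads are 22 mm wide; open, the fingers measure 114 mm over their backs; the gripper's body (76 mm by 85 mm) begins 54 mm behind the grasp point. The pads swing forward as they close: fully open they stand 13 mm farther back than shut.
Start: joints at [0.994, 0.053, 1.613, -0, 1.476, -0.119], TCP at [0.276, 0.561, 0.231] pointing down, gripper open.
Joint ranges: [-3.01, 3.01], [-1.01, 2.22], [0.06, 2.58], [-1.02, 4.17], [0.09, 2.62], [-3.14, 3.14]. Speed limits (rad/s): [2.57, 2.57, 3.14, 3.14, 3.14, 3.14].

## Interface

Orientations are given as a rotation vector (axis times angle).
In Python, from station import status, viewer, finish_job, ctrl gives the robot as it stands.
- The arm moves only by the shell command python3 -m jog 'ROWS' [FORCE]. ROWS is JSON, a list of rows, each a list of 7 numbers: the turn, a rotation vector about the tool's x, y, z each as a share of 5 degrees, from -1 to 1, then the shift along the tool's x, y, z each as a share of 30 mm, from -1 to 1, then the opening, from -1 (shut) to 1 (fully open). A call has 1 to 5 rows; each row shifts and turns the commanded pose from where the row before left it, along the tool's axes as they then stand; what a row does not reach is not made up. A row lasts 1/8 s, in which the tool goes at most 62.5 mm and 10.7 degrees, less where a joint would pass 70% of its speed; a pose out of reach is approached as far as the arm can. A call with a number of a shift or a turn outside -1 to 1 is refused whole. A call with a gripper value outside its range is refused whole. The fingers move at their own pace and stop on an object; FORCE is the grip in N (left out, the last holds). Time passes only in rows, so rows that do not move let the fingers close. It gives the time, the measured TCP pose, the force, the opening and the grip force at its end, in the units of the state.
- status.get_obs(): the state, without advancing time (a new reading comes with each control period).
- viewer.get_image(name): name is "scene" or "top" or "wrist"; returns a dict with "img" (400x640x3 uint8, red, green, blue), "fovy" (degrees; the focal length in pixels is half the picture's height over the tangent of half this angle, whatever the lens; pixels are square), "cx", "cy" (the principal point, pixels), "rvec" (rotation vector, rad) and "tvec" (3), from world to camera coordinates, as OpenCV has them. Camera axes: x right, y down, z forward; pixel columns grow to the right and rows downward; lengths in m; the calibration is good to about 2 mm. The wrist camera is an equidistant fisheye: a pixel r from the principal point sees the ray r / f radians off the axis. A picture is of the moment at which its call begins. There is no depth.
- finish_job(): hands the job in; it is judged then, once.
The state is a dict: "t": time; "q": joint angles; "dq": joint speeds; "effort": joint torques, N m; "tool_pos": TCP position; "tool_rot": TCP orientation; "contact_force": force on the tool from outside, world axes, zero at the start; "wrist_torque": the same for the moment, N m; "opening": finger opening in m; "grip_force": force on a finger pad.
Only numpy, scipy, OpenCV 4.12 (cv2) and the standard library are available. Lean on these libraries where they do the work, as an engineer would, in place of code of your own. Each camera call takes 0.05 s, during which the arm holds its last target. There are 200 camera calls.

## Working session

There is one attempt and no reset: what is moved stays moved. The work goes in short steps, Python scripts to look and compute and a shell command to move; the robot and the scene stay as the last step left them, time stands still between calls to the robot, and variables do not carry over. Pictures are saved under pics/ and viewed, at most 10 in all, crops included, and the job is handed in when it is done.

```bash
ls; mkdir -p pics; cat > h.py <<'E'
import numpy as np, cv2
from scipy.spatial.transform import Rotation as R
from station import status, viewer, finish_job, ctrl
def snap(n,f):
    d=viewer.get_image(n); cv2.imwrite(f'pics/{f}.png',d['img'][:,:,::-1]); np.save(f'pics/{f}.npy',d,allow_pickle=True); return d
def load(f): return np.load(f'pics/{f}.npy',allow_pickle=True).item()
def ray(d,u,v,fish=False):
    f=200/np.tan(np.radians(d['fovy'])/2); x=(u-d['cx'])/f; y=(v-d['cy'])/f
    if fish:
        t=np.hypot(x,y); s=np.sinc(t/np.pi); r=np.array([x*s,y*s,np.cos(t)])
    else: r=np.array([x,y,1.])
    M=R.from_rotvec(d['rvec']).as_matrix(); return -M.T@np.array(d['tvec']), M.T@r
def onz(d,u,v,z,fish=False):
    o,r=ray(d,u,v,fish); return (o+r*(z-o[2])/r[2]).round(4)
def proj(d,p,fish=False):
    f=200/np.tan(np.radians(d['fovy'])/2); c=R.from_rotvec(d['rvec']).apply(p)+np.array(d['tvec'])
    r=np.hypot(c[0],c[1]); s=np.arctan2(r,c[2])/r if fish else 1/c[2]
    return d['cx']+f*s*c[0], d['cy']+f*s*c[1]
E
python3 - <<'E'
from h import *
a=snap('scene','s0');b=snap('top','t0');snap('wrist','w0')
for d in (a,b): print(ray(d,320,200),d['fovy'])
o=status.get_obs();print(o['tool_rot'],o['opening'],ctrl.hold_point_z)
E
```

```text
pics
(array([0.85529303, 0.54371268, 0.82395475]), array([-0.38238985, -0.47895924, -0.79017887])) 48.80537781996823
(array([0.34449645, 0.10414785, 0.99014633]), array([ 0.17177099,  0.01275627, -0.98507462])) 56.95174407767494
[-7.12692734e-01 -3.05913470e+00  2.40096866e-03] 0.0852515587486979 0.0187
```

View pics/t0.png

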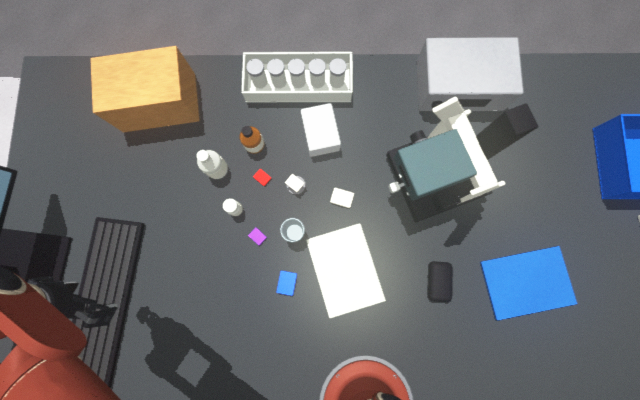

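View pics/s0.png

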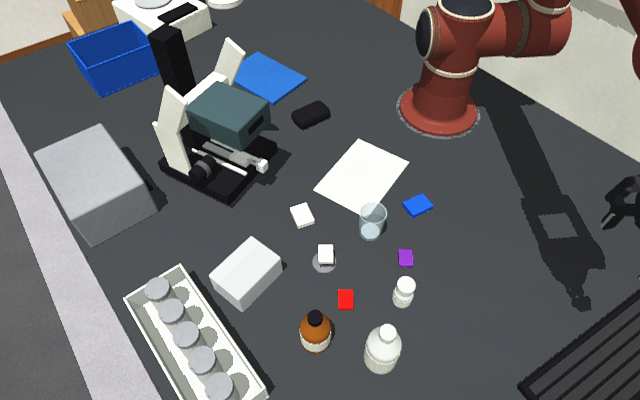

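The top view shows the coupon on its pedestal at about (295,184) and a larger white look-alike on the bench at (342,198). The instrument's knob is near (394,188). In the scene view the coupon is at (325,253) and the knob at (262,166). I'll enlarge these.

```bash
python3 - <<'E'
from h import *
t=load('t0')['img'][:,:,::-1]; s=load('s0')['img'][:,:,::-1]
def c(im,x,y,w,h,k): return cv2.resize(im[y:y+h,x:x+w],None,fx=k,fy=k,interpolation=cv2.INTER_CUBIC)
A=np.hstack([c(t,270,160,50,50,8),c(s,300,230,50,50,8)])   # 800x400
cv2.imwrite('pics/c1.png',A)
B=np.hstack([c(t,380,120,100,100,4),c(s,190,75,100,100,4)])
cv2.imwrite('pics/c2.png',B)
E
```

```text
(no output)
```

View pics/c1.png

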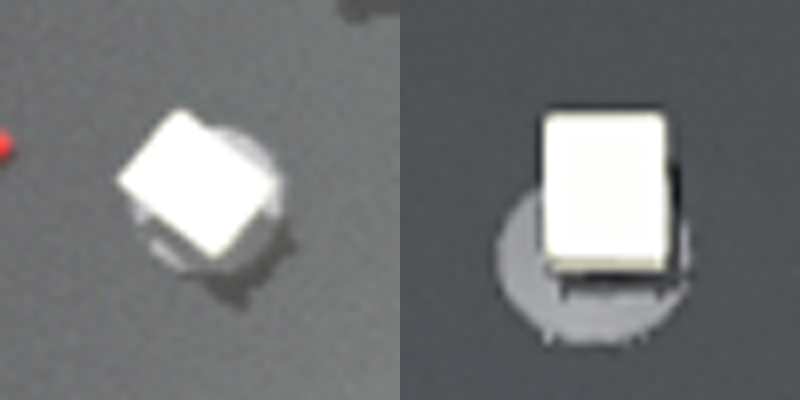

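View pics/c2.png

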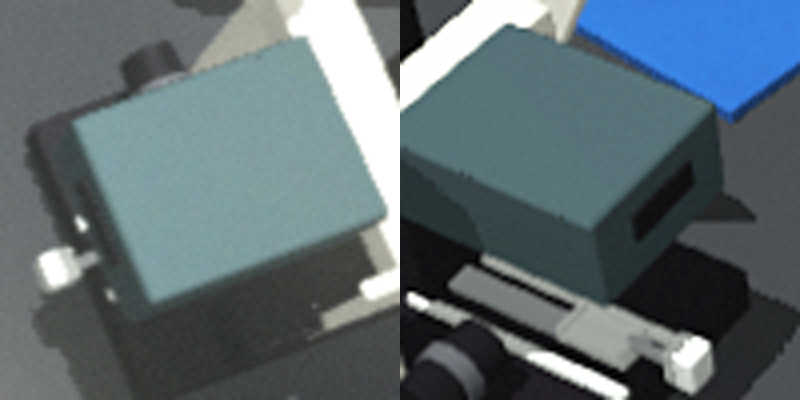

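```bash
python3 - <<'E'
from h import *
t=load('t0'); s=load('s0')
T=lambda x,y,z:onz(t,270+(x-.5)/8,160+(y-.5)/8,z)
S=lambda x,y,z:onz(s,300+(x-400-.5)/8,230+(y-.5)/8,z)
P=[T(*p,.042) for p in [(180,108),(118,180),(216,258),(280,185)]]
Q=[S(*p,.042) for p in [(543,113),(666,113),(668,262),(545,264)]]
for W in(P,Q):
  print(np.mean(W,0),[ (round(np.hypot(*(W[i]-W[i-1])[:2]),4),round(np.degrees(np.arctan2(*(W[i]-W[i-1])[1::-1])),1)) for i in range(4)])
T=lambda x,y,z:onz(t,380+(x-.5)/4,120+(y-.5)/4,z)
S=lambda x,y,z:onz(s,190+(x-400-.5)/4,75+(y-.5)/4,z)
H=[T(*p,.225) for p in [(72,122),(305,37),(388,213),(152,304)]]
print('head',H,[ (round(np.hypot(*(H[i]-H[i-1])[:2]),4),round(np.degrees(np.arctan2(*(H[i]-H[i-1])[1::-1])),1)) for i in range(4)])
G=[S(*p,z) for p,z in [((715,105),.225),((595,230),.225),((722,190),.165),((607,300),.165)]]
print('S head',G)
print('front edge mid',(H[0]+H[3])/2,(G[0]+G[1])/2,(G[2]+G[3])/2)
print('knob T',T(57,266,.088),'S top',S(690,347,.088),'S bottom',S(690,362,.075))
o1,r1=ray(t,380+57/4,120+268/4);o2,r2=ray(s,190+290/4,75+362/4)
A=np.c_[r1,-r2];k=np.linalg.lstsq(A,o2-o1,rcond=None)[0];print(o1+r1*k[0],o2+r2*k[1])
E
```

```text
[0.555725 0.183225 0.042   ] [(np.float64(0.0424), np.float64(52.2)), (np.float64(0.0316), np.float64(140.8)), (np.float64(0.0419), np.float64(-128.5)), (np.float64(0.0322), np.float64(-40.1))]
[0.5543  0.18505 0.042  ] [(np.float64(0.0448), np.float64(-127.7)), (np.float64(0.032), np.float64(141.3)), (np.float64(0.0442), np.float64(51.1)), (np.float64(0.0311), np.float64(-37.7))]
head [array([ 0.5867, -0.0527,  0.225 ]), array([ 0.6346, -0.1798,  0.225 ]), array([ 0.5367, -0.2178,  0.225 ]), array([ 0.4874, -0.0915,  0.225 ])] [(np.float64(0.1066), np.float64(21.3)), (np.float64(0.1358), np.float64(-69.4)), (np.float64(0.105), np.float64(-158.8)), (np.float64(0.1356), np.float64(111.3))]
S head [array([ 0.4863, -0.0897,  0.225 ]), array([ 0.5852, -0.0491,  0.225 ]), array([ 0.4869, -0.0918,  0.165 ]), array([ 0.5812, -0.0601,  0.165 ])]
front edge mid [ 0.53705 -0.0721   0.225  ] [ 0.53575 -0.0694   0.225  ] [ 0.53405 -0.07595  0.165  ]
knob T [ 0.5368 -0.0686  0.088 ] S top [ 0.5324 -0.0699  0.088 ] S bottom [ 0.5332 -0.0711  0.075 ]
[ 0.53711617 -0.07057704  0.07917551] [ 0.53457122 -0.067979    0.07813909]
```

```bash
cat >> h.py <<'E'
YAW=np.radians(-69); X=np.array([np.cos(YAW),np.sin(YAW),0]); Y=np.array([-X[1],X[0],0]); Z=np.array([0,0,1.])
KN=np.array([.535,-.070,.075])
def rot(z,y): return R.from_matrix(np.c_[np.cross(y,z),y,z])
def lean(a,s=1): a=np.radians(a); return rot(np.sin(a)*X-np.cos(a)*Z,s*Y)
def go(Rt,grasp=None,tcp=None):
    o=status.get_obs(); R0=R.from_rotvec(o['tool_rot']); p=np.array(o['tool_pos'])
    if tcp is None: tcp=np.array(grasp)+Rt.apply([0,0,ctrl.hold_point_z])
    print('turn/5deg',((R0.inv()*Rt).as_rotvec()/np.radians(5)).round(2),'shift/30 now-axes',(R0.inv().apply(tcp-p)/.03).round(2),'target-axes',(Rt.inv().apply(tcp-p)/.03).round(2))
def st():
    o=status.get_obs()
    for k in('t','q','tool_pos','contact_force','opening','grip_force'): print(k,np.round(o[k],3))
E
python3 - <<'E'
from h import *
print(R.from_rotvec(status.get_obs()['tool_rot']).as_matrix().round(2))
for s in(1,-1):
  Rt=lean(40,s); go(Rt,KN-0.1*Rt.as_matrix()[:,2])
E
```

```text
[[-0.9   0.44 -0.  ]
 [ 0.44  0.9  -0.  ]
 [ 0.   -0.   -1.  ]]
turn/5deg [ 2.97 -7.61  8.2 ] shift/30 now-axes [-15.75 -13.84   3.12] target-axes [-14.07   0.53  15.85]
turn/5deg [  9.48   3.69 -26.06] shift/30 now-axes [-15.75 -13.84   3.12] target-axes [14.07 -0.53 15.85]
```

```bash
A='[0.297,-0.761,0.82,0,0,0,1]'; python3 -m jog '[[0.297,-0.761,0.82,0,0,0,1],[0.297,-0.761,0.82,0,0,0,1],[0.297,-0.761,0.82,0,0,0,1],[0.297,-0.761,0.82,0,0,0,1],[0.297,-0.761,0.82,0,0,0,1]]'
python3 -m jog '[[0.297,-0.761,0.82,0,0,0,1],[0.297,-0.761,0.82,0,0,0,1],[0.297,-0.761,0.82,0,0,0,1],[0.297,-0.761,0.82,0,0,0,1],[0.297,-0.761,0.82,0,0,0,1]]'
python3 -m jog '[[0,0,0,-0.88,0,0.9,1],[0,0,0,-0.88,0,0.9,1],[0,0,0,-0.88,0,0.9,1],[0,0,0,-0.88,0,0.9,1],[0,0,0,-0.88,0,0.9,1]]'
python3 - <<'E'
from h import *
st(); Rt=lean(40); go(Rt,KN-0.1*Rt.as_matrix()[:,2])
E
```

```text
t: 0.78
tool_pos: [0.276, 0.5605, 0.231]
tool_rot: [1.131, 2.597, -0.289]
contact_force: [-0.0, -0.1, -0.1]
opening: 0.0857
grip_force: 0.0
t: 1.4
tool_pos: [0.276, 0.5606, 0.2308]
tool_rot: [1.427, 2.072, -0.519]
contact_force: [0.6, 0.2, 0.8]
opening: 0.0855
grip_force: 0.0
t: 2.02
tool_pos: [0.3438, 0.384, 0.212]
tool_rot: [1.426, 2.075, -0.518]
contact_force: [0.2, -0.4, 0.2]
opening: 0.0854
grip_force: 0.0
t 2.025
q [ 0.982  0.102  1.706 -0.563  1.752  0.631]
tool_pos [0.344 0.384 0.212]
contact_force [ 0.242 -0.437  0.246]
opening 0.085
grip_force 0.0
turn/5deg [ 0.01 -0.01  0.  ] shift/30 now-axes [-9.65  0.52 11.33] target-axes [-9.64  0.53 11.34]
```

```bash
python3 -m jog '[[0,0,0,-0.88,0.05,0.95,1],[0,0,0,-0.88,0.05,0.95,1],[0,0,0,-0.88,0.05,0.95,1],[0,0,0,-0.88,0.05,0.95,1],[0,0,0,-0.88,0.05,0.95,1]]' >/dev/null
python3 -m jog '[[0,0,0,-0.88,0.05,0.95,1],[0,0,0,-0.88,0.05,0.95,1],[0,0,0,-0.88,0.05,0.95,1],[0,0,0,-0.88,0.05,0.95,1],[0,0,0,-0.88,0.05,0.95,1]]'
python3 - <<'E'
from h import *
st(); Rt=lean(40); go(Rt,KN-0.1*Rt.as_matrix()[:,2]);  go(Rt,KN)
snap('wrist','w1')
E
```

```text
t: 3.28
tool_pos: [0.4959, 0.0297, 0.1631]
tool_rot: [1.426, 2.075, -0.517]
contact_force: [-0.6, -0.3, -0.0]
opening: 0.0854
grip_force: 0.0
t 3.275
q [ 0.271 -0.194  2.078 -0.732  1.271  0.135]
tool_pos [0.496 0.03  0.163]
contact_force [-0.604 -0.276 -0.03 ]
opening 0.085
grip_force 0.0
turn/5deg [ 0.01 -0.02 -0.  ] shift/30 now-axes [-0.85  0.02  1.83] target-axes [-0.85  0.02  1.83]
turn/5deg [ 0.01 -0.02 -0.  ] shift/30 now-axes [-0.86  0.02  5.17] target-axes [-0.85  0.02  5.17]
```

View pics/w1.png

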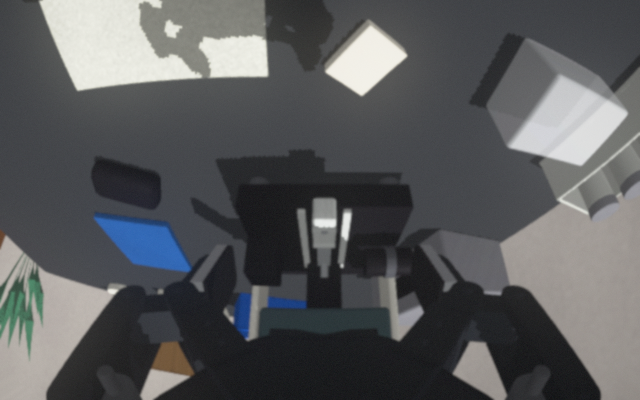

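The wrist view shows the knob at about (324,215), centred between the fingers and square to them, with the head below it in the picture. I'll check it by ray.

```bash
python3 - <<'E'
from h import *
d=load('w1'); print('pred knob px',proj(d,KN,True),'ctr',onz(d,324,214,.075,True),'top corners px',[np.round(proj(d,KN+[0,0,.013]+a*X*.011+b*Y*.011,True),1) for a in(-1,1) for b in(-1,1)])
im=d['img'][:,:,::-1][170:290,240:420]; cv2.imwrite('pics/w1c.png',cv2.resize(im,None,fx=4,fy=4,interpolation=cv2.INTER_CUBIC))
E
python3 -m jog '[[0,0,0,-0.8,0,0,1],[0,0,0,0,0,0.9,1],[0,0,0,0,0,0.9,1],[0,0,0,0,0,0,1]]'
```

```text
pred knob px (np.float64(324.2872197962496), np.float64(212.66387897631822)) ctr [ 0.5356 -0.0724  0.075 ] top corners px [array([312.1, 218.7]), array([336.6, 218.6]), array([312.8, 230.2]), array([335.8, 230.2])]
t: 3.82
tool_pos: [0.5133, -0.0196, 0.1353]
tool_rot: [1.428, 2.077, -0.522]
contact_force: [-0.7, -0.1, 1.2]
opening: 0.0855
grip_force: 0.0
```

View pics/w1c.png

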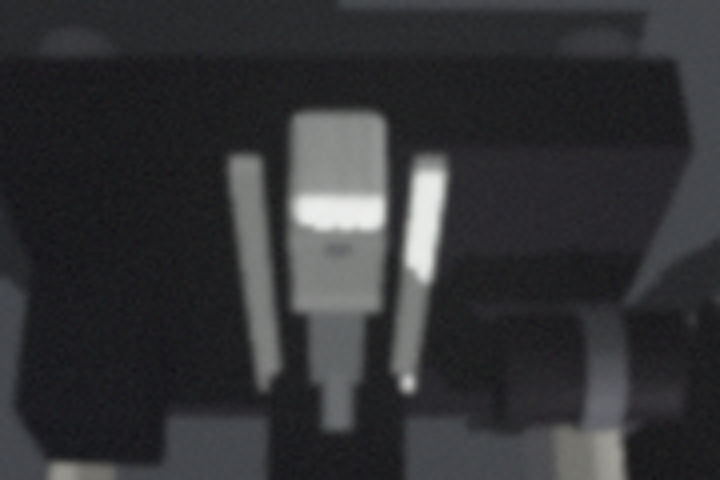

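The crop shows the knob's top face at px 312–336, row 219, which matches my prediction. The knob estimate is good, so I'll go in.

```bash
python3 -m jog '[[0,0,0,0,0,0.85,1],[0,0,0,0,0,0.85,1],[0,0,0,0,0,0.85,1],[0,0,0,0,0,0.6,1],[0,0,0,0,0,0,1]]'
python3 - <<'E'
from h import *
st(); go(lean(40),KN); snap('wrist','w2'); 
E
```

```text
t: 4.45
tool_pos: [0.5361, -0.0755, 0.0643]
tool_rot: [1.427, 2.076, -0.519]
contact_force: [0.1, 0.1, -0.4]
opening: 0.0854
grip_force: 0.0
t 4.45
q [ 0.038 -0.016  2.106 -0.823  0.977  0.125]
tool_pos [ 0.536 -0.075  0.064]
contact_force [ 0.121  0.122 -0.45 ]
opening 0.085
grip_force 0.0
turn/5deg [-0.01 -0.02  0.  ] shift/30 now-axes [-0.09  0.03  0.23] target-axes [-0.09  0.03  0.23]
```

```bash
python3 -m jog '[[0,0,0,-0.07,0.03,0.2,1],[0,0,0,0,0,0,-1],[0,0,0,0,0,0,-1],[0,0,0,0,0,0,-1],[0,0,0,0,0,0,-1]]' 40
python3 -m jog '[[0,0,0,0,0,0,-1],[0,0,0,0,0,0,-1],[0,0,0,0,0,0,-1]]'
```

```text
t: 5.12
tool_pos: [0.5391, -0.08, 0.062]
tool_rot: [1.427, 2.075, -0.518]
contact_force: [-3.8, 1.8, 2.0]
opening: 0.0214
grip_force: 40.9
t: 5.5
tool_pos: [0.5391, -0.08, 0.062]
tool_rot: [1.427, 2.075, -0.518]
contact_force: [-4.9, 2.6, 5.3]
opening: 0.0215
grip_force: 41.3
```

```bash
python3 -m jog '[[0,0,0,0.26,0,-0.22,-1],[0,0,0,0.51,0,-0.43,-1],[0,0,0,0.51,0,-0.43,-1],[0,0,0,0.51,0,-0.43,-1],[0,0,0,0.51,0,-0.43,-1]]'
python3 -m jog '[[0,0,0,0.51,0,-0.43,-1],[0,0,0,0.26,0,-0.21,-1],[0,0,0,0.05,0,-0.04,-1],[0,0,0,0,0,0,-1]]'
python3 - <<'E'
from h import *
st(); p=np.array(status.get_obs()['tool_pos'])-[.5391,-.08,.062]; print(p@X,p@Y,p[2])
E
```

```text
t: 6.12
tool_pos: [0.5067, 0.0048, 0.062]
tool_rot: [1.426, 2.075, -0.518]
contact_force: [0.5, -1.2, -0.5]
opening: 0.0214
grip_force: 41.4
t: 6.62
tool_pos: [0.4961, 0.0322, 0.0621]
tool_rot: [1.424, 2.073, -0.521]
contact_force: [6.4, -13.5, -4.5]
opening: 0.0212
grip_force: 46.4
t 6.625
q [ 0.278 -0.023  2.119 -0.793  1.124  0.298]
tool_pos [0.496 0.032 0.062]
contact_force [  6.379 -13.503  -4.55 ]
opening 0.021
grip_force 46.401
-0.1201789491281486 0.00011145605561568156 8.835841414597811e-05
```

```bash
python3 -m jog '[[0,0,0,0,0,0,-1],[0,0,0,0,0,0,1],[0,0,0,0,0,0,1],[0,0,0,0,0,0,1],[0,0,0,0,0,0,1]]'
python3 -m jog '[[0,0,0,0,0,-0.6,1],[0,0,0,0,0,-0.9,1],[0,0,0,0,0,-0.9,1],[0,0,0,0,0,-0.9,1],[0,0,0,0,0,-0.9,1]]'
python3 -m jog '[[0,0,0,0,0,-0.9,1],[0,0,0,0,0,-0.9,1],[0,0,0,0,0,0,1]]'
python3 - <<'E'
from h import *
t=snap('top','t1'); 
a=np.radians(51.5); y=np.array([np.cos(a),np.sin(a),0])
for s in(1,-1):go(rot(-Z,s*y),[.555,.184,.037+.12])
K=KN-.12*X; print(K,'knob px',proj(t,K+[0,0,.013]),'tray',K+.062*X,[np.round(proj(t,np.r_[(K+x*X)[:2],.066]+y*Y),1) for x in(.042,.082) for y in(-.013,.013)])
im=t['img'][:,:,::-1][150:220,330:430]; cv2.imwrite('pics/t1c.png',cv2.resize(im,None,fx=7,fy=7,interpolation=cv2.INTER_CUBIC))
E
```

```text
t: 7.25
tool_pos: [0.4957, 0.0343, 0.062]
tool_rot: [1.426, 2.075, -0.517]
contact_force: [0.3, 0.3, -0.1]
opening: 0.0855
grip_force: 0.0
t: 7.88
tool_pos: [0.4662, 0.1109, 0.1604]
tool_rot: [1.426, 2.075, -0.515]
contact_force: [0.1, 0.2, 0.2]
opening: 0.0856
grip_force: 0.0
t: 8.25
tool_pos: [0.4549, 0.1438, 0.2028]
tool_rot: [1.425, 2.074, -0.51]
contact_force: [0.9, 0.1, 0.0]
opening: 0.0853
grip_force: 0.0
turn/5deg [-2.08  7.8  -5.84] shift/30 now-axes [1.41 3.62 1.57] target-axes [-1.77  3.16  2.09]
turn/5deg [10.3   2.75 28.34] shift/30 now-axes [1.41 3.62 1.57] target-axes [ 1.77 -3.16  2.09]
[0.49199585 0.04202965 0.075     ] knob px (np.float64(349.79143571933525), np.float64(203.99763474531326)) tray [ 0.51421466 -0.01585234  0.075     ] [array([366.5, 204.3]), array([362.7, 194.9]), array([381.2, 198.8]), array([377.3, 189.4])]
```

View pics/t1c.png

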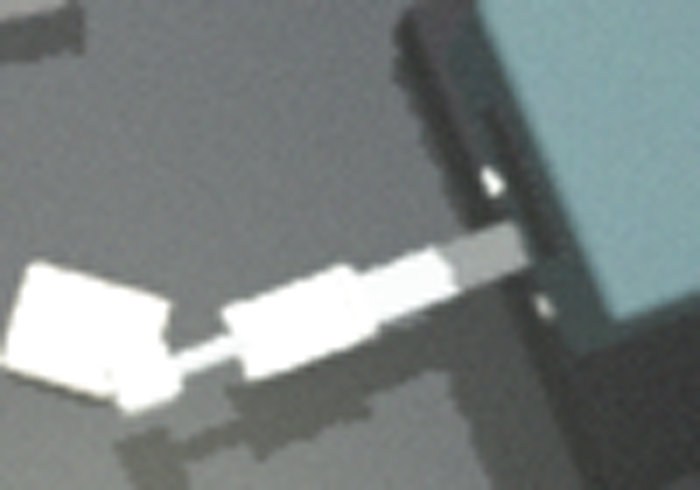

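The crop shows the shuttle out. The tray block is centred near crop (300,322), about 1 px from my prediction. I'll take a finer look using the scene and wrist cameras, combined in one picture.

```bash
python3 - <<'E'
from h import *
s=snap('scene','s1'); w=snap('wrist','w3')
K=KN-.12*X
def pts(d,f): 
  L=[K+[0,0,.013]+a*X*.011+b*Y*.011 for a in(-1,1) for b in(-1,1)]+[np.r_[(K+x*X)[:2],.066]+y*Y for x in(.042,.082) for y in(-.013,.013)]
  return np.array([proj(d,p,f) for p in L])
out=[]
for d,f in((s,False),(w,True)):
  P=pts(d,f); c=P.mean(0).round().astype(int); x0,y0=c-[33,50]; print((x0,y0),((P-[x0,y0]+.5)*6).round().tolist())
  out.append(cv2.resize(d['img'][y0:y0+100,x0:x0+66,::-1],None,fx=6,fy=6,interpolation=cv2.INTER_CUBIC))
cv2.imwrite('pics/m1.png',np.hstack(out))
E
```

```text
(np.int64(262), np.int64(131)) [[312.0, 305.0], [281.0, 345.0], [261.0, 281.0], [229.0, 321.0], [195.0, 285.0], [158.0, 330.0], [107.0, 244.0], [68.0, 289.0]]
(np.int64(290), np.int64(149)) [[133.0, 222.0], [270.0, 222.0], [137.0, 299.0], [266.0, 299.0], [133.0, 294.0], [269.0, 294.0], [139.0, 402.0], [263.0, 402.0]]
```

View pics/m1.png

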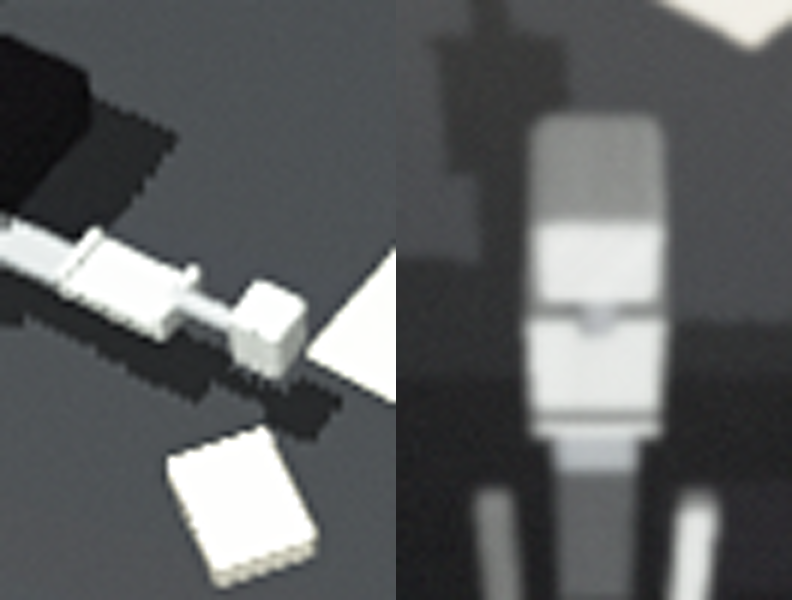

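```bash
python3 -m jog '[[-0.208,0.78,-0.584,0,0,0,1],[-0.208,0.78,-0.584,0,0,0,1],[-0.208,0.78,-0.584,0,0,0,1],[-0.208,0.78,-0.584,0,0,0,1],[-0.208,0.78,-0.584,0,0,0,1]]' >/dev/null
python3 -m jog '[[-0.208,0.78,-0.584,0,0,0,1],[-0.208,0.78,-0.584,0,0,0,1],[-0.208,0.78,-0.584,0,0,0,1],[-0.208,0.78,-0.584,0,0,0,1],[-0.208,0.78,-0.584,0,0,0,1]]' >/dev/null
python3 -m jog '[[0,0,0,-0.44,0.79,0.25,1],[0,0,0,-0.44,0.79,0.25,1],[0,0,0,-0.44,0.79,0.25,1],[0,0,0,-0.44,0.79,0.25,1],[0,0,0,0,0,0,1]]'
python3 - <<'E'
from h import *
a=np.radians(51.5); y=np.array([np.cos(a),np.sin(a),0]); x=np.array([-y[1],y[0],0])
C=np.array([.555,.184,.042]); go(rot(-Z,y),[*C[:2],.037])
t=load('t0'); print('beaker',onz(t,292,230,.05))
w=snap('wrist','w4'); P=np.array([proj(w,C+i*y*.02+j*x*.015,True) for i,j in((1,1),(1,-1),(-1,-1),(-1,1))])
x0,y0=P.mean(0).round().astype(int)-[60,45]; print(((P-[x0,y0]+.5)*6).round().tolist())
cv2.imwrite('pics/m2.png',cv2.resize(w['img'][y0:y0+90,x0:x0+120,::-1],None,fx=6,fy=6,interpolation=cv2.INTER_CUBIC)); print(x0,y0)
E
```

```text
t: 10.28
tool_pos: [0.5542, 0.1824, 0.1672]
tool_rot: [-1.038, -2.96, 0.007]
contact_force: [-0.5, 0.4, -0.1]
opening: 0.0853
grip_force: 0.0
turn/5deg [-0.07 -0.04 -0.03] shift/30 now-axes [-0.01  0.09  4.96] target-axes [0.01 0.06 4.96]
beaker [0.4304 0.1875 0.05  ]
[[496.0, 177.0], [492.0, 372.0], [228.0, 372.0], [224.0, 178.0]]
267 144
```

View pics/m2.png

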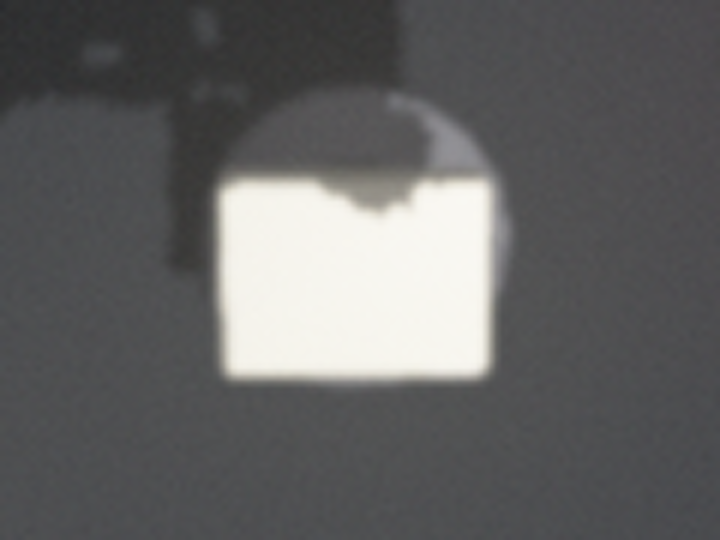

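The wrist crop shows the coupon at crop x 217–494 and y 175–380, within 1 mm of my estimate and square to the fingers. I'll descend and grip lightly.

```bash
python3 -m jog '[[-0.07,-0.04,-0.03,0,0.04,0.9,1],[0,0,0,0,0,0.9,1],[0,0,0,0,0,0.9,1],[0,0,0,0,0,0.9,1],[0,0,0,0,0,0.9,1]]'
python3 -m jog '[[0,0,0,0,0,0.4,1],[0,0,0,0,0,0,1],[0,0,0,0,0,0,-1],[0,0,0,0,0,0,-1],[0,0,0,0,0,0,-1]]' 20
python3 -m jog '[[0,0,0,0,0,0,-1],[0,0,0,0,0,0,-1],[0,0,0,0,0,0,-1]]'
```

```text
t: 10.95
tool_pos: [0.5546, 0.1833, 0.034]
tool_rot: [1.034, 2.963, 0.004]
contact_force: [0.2, 0.9, -0.0]
opening: 0.0851
grip_force: 0.0
t: 11.58
tool_pos: [0.5566, 0.1842, 0.0239]
tool_rot: [1.033, 2.961, 0.006]
contact_force: [-0.2, 0.2, 3.5]
opening: 0.0397
grip_force: 20.6
t: 11.95
tool_pos: [0.5565, 0.1842, 0.0239]
tool_rot: [1.033, 2.961, 0.005]
contact_force: [-1.3, -0.2, 6.2]
opening: 0.0394
grip_force: 20.9
```

```bash
python3 -m jog '[[0,0,0,0,0,-0.15,-1],[0,0,0,0,0,-0.4,-1],[0,0,0,0,0,-0.7,-1],[0,0,0,0,0,-0.9,-1],[0,0,0,0,0,-0.9,-1]]'
python3 -m jog '[[0,0,0,0,0,-0.9,-1],[0,0,0,0,0,-0.5,-1],[0,0,0,0,0,0,-1]]'
python3 - <<'E'
from h import *
TC=KN+(-.12+.062+.0013)*X; TC[2]=.066; print(TC)
go(rot(-Z,Y),tcp=[*TC[:2],.066+.0239-.032+.04])
w=snap('wrist','w5'); p=np.array(status.get_obs()['tool_pos']); Ro=R.from_rotvec(status.get_obs()['tool_rot'])
# coupon top expected 10+... below tcp
C=p+Ro.apply([0,0,0])+[0,0,.042-.0239]
P=np.array([proj(w,C+Ro.apply([j*.015,i*.02,0]),True) for i,j in((1,1),(1,-1),(-1,-1),(-1,1))]); print(P.round(1).tolist())
g=w['img'].min(2); x0,x1=int(P[:,0].min()),int(P[:,0].max()); y0,y1=int(P[:,1].min()),int(P[:,1].max())
m=(g>170).astype(np.uint8); n,l,s,c=cv2.connectedComponentsWithStats(m); i=l[(y0+y1)//2,(x0+x1)//2]; print(s[i],c[i])
E
```

```text
t: 12.58
tool_pos: [0.5555, 0.184, 0.1165]
tool_rot: [1.033, 2.962, 0.005]
contact_force: [-1.0, 0.4, -0.5]
opening: 0.0396
grip_force: 20.3
t: 12.95
tool_pos: [0.556, 0.1841, 0.1583]
tool_rot: [1.032, 2.96, 0.007]
contact_force: [0.1, 0.7, -0.4]
opening: 0.0398
grip_force: 20.3
[ 0.51468054 -0.01706599  0.066     ]
turn/5deg [0.09 0.04 6.11] shift/30 now-axes [-3.08 -6.12  1.99] target-axes [-5.77 -3.69  2.01]
[[368.2, 235.1], [364.6, 291.6], [282.0, 291.8], [278.3, 235.2]]
[     0      0    640    400 237902] [328.94158519 202.49949559]
```

```bash
python3 -m jog '[[0.01,0.01,0.873,0,0,0,-1],[0.01,0.01,0.873,0,0,0,-1],[0.01,0.01,0.873,0,0,0,-1],[0.01,0.01,0.873,0,0,0,-1],[0.01,0.01,0.873,0,0,0,-1]]' >/dev/null
python3 -m jog '[[0.02,0,0.873,0,0,0,-1],[0.02,0,0.873,0,0,0,-1],[0,0,0,-0.4,-0.25,0,-1],[0,0,0,-0.8,-0.51,0,-1],[0,0,0,-0.8,-0.51,0,-1]]' >/dev/null
python3 -m jog '[[0,0,0,-0.8,-0.51,0,-1],[0,0,0,-0.8,-0.51,0.2,-1],[0,0,0,-0.8,-0.51,0.2,-1],[0,0,0,-0.8,-0.51,0.4,-1],[0,0,0,-0.4,-0.25,0.5,-1]]' >/dev/null
python3 -m jog '[[0,0,0,-0.17,-0.13,0.3,-1],[0,0,0,0,0,0,-1],[0,0,0,0,0,0,-1]]'
python3 - <<'E'
from h import *
TC=KN+(-.12+.062+.0013)*X
go(rot(-Z,Y),tcp=[*TC[:2],.0585])
E
```

```text
t: 15.25
tool_pos: [0.5139, -0.0169, 0.1087]
tool_rot: [-1.776, -2.587, 0.003]
contact_force: [0.2, 0.0, 0.8]
opening: 0.0399
grip_force: 20.3
turn/5deg [-0.04 -0.02  0.01] shift/30 now-axes [-0.02  0.03  1.67] target-axes [-0.02  0.02  1.67]
```

```bash
python3 -m jog '[[-0.04,-0.02,0,-0.02,0.02,0.4,-1],[0,0,0,0,0,0.5,-1],[0,0,0,0,0,0.3,-1],[0,0,0,0,0,0.2,-1],[0,0,0,0,0,0,-1]]'
python3 -m jog '[[0,0,0,0,0,0.1,-1],[0,0,0,0,0,0.07,-1],[0,0,0,0,0,0,-1],[0,0,0,0,0,0,-1]]'
```

```text
t: 15.88
tool_pos: [0.5137, -0.0177, 0.0656]
tool_rot: [-1.779, -2.587, 0.002]
contact_force: [0.4, -0.1, -1.1]
opening: 0.0397
grip_force: 20.3
t: 16.38
tool_pos: [0.5143, -0.0178, 0.0614]
tool_rot: [-1.78, -2.588, 0.001]
contact_force: [1.0, -0.3, -0.2]
opening: 0.0394
grip_force: 20.3
```

```bash
python3 -m jog '[[0,0,0,0,0,0.04,-1],[0,0,0,0,0,0.03,-1],[0,0,0,0,0,0,-1],[0,0,0,0,0,0,-1]]'
python3 -m jog '[[0,0,0,0,0,0.03,-1],[0,0,0,0,0,0,-1],[0,0,0,0,0,0,-1]]'
python3 - <<'E'
from h import *
w=snap('wrist','w6'); TC=KN+(-.12+.062+.0013)*X
c=np.r_[TC[:2],.07]; px=np.array(proj(w,c,True)); print(px)
x0,y0=px.round().astype(int)-[60,50]
a=cv2.convertScaleAbs(w['img'][y0:y0+100,x0:x0+120,::-1],alpha=1.0)
cv2.imwrite('pics/m3.png',cv2.resize(a,None,fx=6,fy=6,interpolation=cv2.INTER_CUBIC))
E
```

```text
t: 16.88
tool_pos: [0.5142, -0.0177, 0.0592]
tool_rot: [-1.779, -2.588, 0.001]
contact_force: [-0.2, 0.3, 0.7]
opening: 0.0396
grip_force: 20.3
t: 17.25
tool_pos: [0.5141, -0.0177, 0.0582]
tool_rot: [-1.779, -2.588, 0.001]
contact_force: [0.2, -0.2, -0.9]
opening: 0.0397
grip_force: 20.3
[325.48204517 260.24484944]
```

```bash
python3 -m jog '[[0,0,0,0,0,0.02,-1],[0,0,0,0,0,0,-1],[0,0,0,0,0,0,-1]]'
python3 -m jog '[[0,0,0,0,0,0.02,-1],[0,0,0,0,0,0,-1],[0,0,0,0,0,0,-1]]'
```

```text
t: 17.68
tool_pos: [0.5143, -0.0178, 0.0579]
tool_rot: [-1.779, -2.588, 0.001]
contact_force: [-1.1, 0.3, 3.0]
opening: 0.0395
grip_force: 20.6
t: 18.05
tool_pos: [0.5143, -0.0179, 0.0578]
tool_rot: [-1.779, -2.589, 0.002]
contact_force: [-3.9, -0.7, 6.3]
opening: 0.0395
grip_force: 20.9
```

Contact is at the predicted height with 6 N, so I'll release and retreat.

```bash
python3 -m jog '[[0,0,0,0,0,-0.02,-1],[0,0,0,0,0,0,0.2],[0,0,0,0,0,0,0.6],[0,0,0,0,0,0,1],[0,0,0,0,0,0,1]]'
python3 -m jog '[[0,0,0,0,0,-0.3,1],[0,0,0,0,0,-0.8,1],[0,0,0,0,0,-0.9,1],[0,0,0,0,0,-0.9,1],[0,0,0,0,0,-0.5,1]]'
python3 - <<'E'
from h import *
w=snap('wrist','w7'); TC=KN+(-.12+.062+.0013)*X
P=np.array([proj(w,np.r_[TC[:2],.076]+i*Y*.02+j*X*.015,True) for i,j in((1,1),(1,-1),(-1,-1),(-1,1))])
T=np.array([proj(w,np.r_[TC[:2],.066]+i*Y*.013+j*X*.02,True) for i,j in((1,1),(1,-1),(-1,-1),(-1,1))])
x0,y0=P.mean(0).round().astype(int)-[60,45]; print(((P-[x0,y0]+.5)*6).round().tolist(),((T-[x0,y0]+.5)*6).round().tolist())
cv2.imwrite('pics/m4.png',cv2.resize(w['img'][y0:y0+90,x0:x0+120,::-1],None,fx=6,fy=6,interpolation=cv2.INTER_CUBIC))
K=KN-.1187*X; Rt=lean(40); go(Rt,K-.1*Rt.as_matrix()[:,2]); st()
E
```

```text
t: 18.68
tool_pos: [0.5141, -0.0177, 0.0575]
tool_rot: [-1.779, -2.588, 0.001]
contact_force: [0.9, -0.2, -0.5]
opening: 0.0856
grip_force: 0.0
t: 19.3
tool_pos: [0.5152, -0.0179, 0.162]
tool_rot: [1.778, 2.587, 0.001]
contact_force: [-0.6, 0.1, -0.0]
opening: 0.0852
grip_force: 0.0
[[516.0, 386.0], [521.0, 162.0], [205.0, 163.0], [211.0, 386.0]] [[458.0, 395.0], [462.0, 108.0], [264.0, 108.0], [268.0, 396.0]]
turn/5deg [ 0.04 -7.97 -0.02] shift/30 now-axes [ 3.86 -0.03  0.87] target-axes [ 3.52 -0.03 -1.8 ]
t 19.35
q [-0.179 -0.162  1.934 -0.     1.365 -0.545]
tool_pos [ 0.516 -0.018  0.164]
contact_force [1.039 0.164 1.695]
opening 0.086
grip_force 0.0
```

View pics/m4.png

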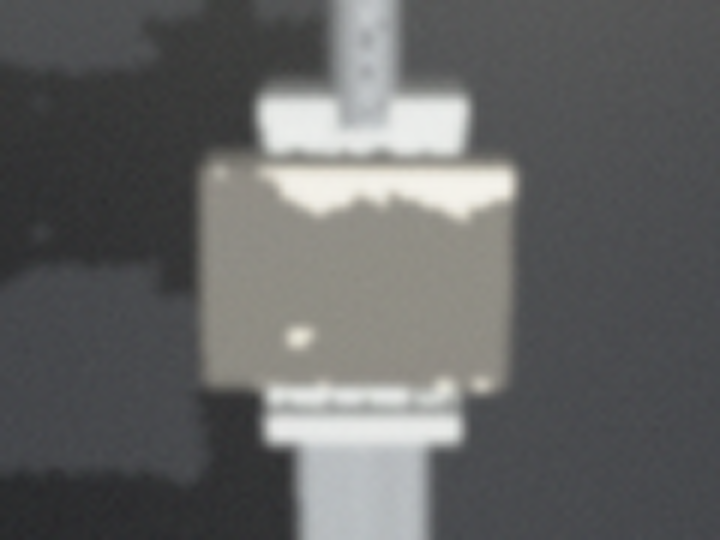

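The coupon lies flat and square on the tray (crop x 200–515, y 160–388), clear of both lips. Next I'll regrasp the knob.

```bash
python3 -m jog '[[0,-1,0,0,0,0,1],[0,-1,0,0,0,0,1],[0,-1,0,0,0,0,1],[0,-1,0,0,0,0,1],[0,-1,0,0,0,0,1]]' >/dev/null
python3 -m jog '[[0,-1,0,0,0,0,1],[0,-1,0,0,0,0,1],[0,-1,0,0,0,0,1],[0,0,0,0.88,0,-0.45,1],[0,0,0,0.88,0,-0.45,1]]' >/dev/null
python3 -m jog '[[0,0,0,0.88,0,-0.45,1],[0,0,0,0.88,0,-0.45,1],[0,0,0,0,0,0,1]]'
python3 - <<'E'
from h import *
K=KN-.1187*X; Rt=lean(40); go(Rt,K)
E
```

```text
t: 20.98
tool_pos: [0.4719, 0.0911, 0.1318]
tool_rot: [1.422, 2.078, -0.522]
contact_force: [1.1, 0.0, 0.6]
opening: 0.0853
grip_force: 0.0
turn/5deg [-0.01 -0.    0.05] shift/30 now-axes [-0.17  0.04  3.24] target-axes [-0.17  0.04  3.24]
```

```bash
python3 -m jog '[[0,0,0.05,-0.17,0.04,0.8,1],[0,0,0,0,0,0.9,1],[0,0,0,0,0,0.9,1],[0,0,0,0,0,0.62,1],[0,0,0,0,0,0,1]]'
python3 -m jog '[[0,0,0,0,0,0,0.2],[0,0,0,0,0,0,-0.3],[0,0,0,0,0,0,-1],[0,0,0,0,0,0,-1],[0,0,0,0,0,0,-1]]' 40
python3 - <<'E'
from h import *
p=np.array(status.get_obs()['tool_pos'])-[.5391,-.08,.062]; print(p@X,p@Y,p[2]); st()
E
```

```text
t: 21.6
tool_pos: [0.4967, 0.0277, 0.0612]
tool_rot: [1.432, 2.072, -0.522]
contact_force: [0.3, -0.4, 1.0]
opening: 0.0853
grip_force: 0.0
t: 22.22
tool_pos: [0.4974, 0.029, 0.0631]
tool_rot: [1.43, 2.071, -0.52]
contact_force: [-4.7, 0.5, 4.8]
opening: 0.0216
grip_force: 42.2
-0.11667477696424282 0.00014122745851118806 0.0010664465348245444
t 22.225
q [ 0.27  -0.025  2.118 -0.791  1.122  0.293]
tool_pos [0.497 0.029 0.063]
contact_force [-4.693  0.481  4.789]
opening 0.022
grip_force 42.173
```

```bash
python3 -m jog '[[0,0,0,-0.051,0,0.043,-1],[0,0,0,-0.128,0,0.107,-1],[0,0,0,-0.255,0,0.214,-1],[0,0,0,-0.255,0,0.214,-1],[0,0,0,-0.255,0,0.214,-1]]'
python3 -m jog '[[0,0,0,-0.255,0,0.214,-1],[0,0,0,-0.255,0,0.214,-1],[0,0,0,-0.255,0,0.214,-1],[0,0,0,-0.255,0,0.214,-1],[0,0,0,-0.255,0,0.214,-1]]'
python3 -m jog '[[0,0,0,-0.255,0,0.214,-1],[0,0,0,-0.128,0,0.107,-1],[0,0,0,-0.128,0,0.107,-1],[0,0,0,-0.128,0,0.107,-1],[0,0,0,0,0,0,-1]]'
python3 - <<'E'
from h import *
p=np.array(status.get_obs()['tool_pos'])-[.5391,-.08,.062]; print(p@X,p@Y,p[2])
E
```

```text
t: 22.85
tool_pos: [0.5108, -0.006, 0.0631]
tool_rot: [1.43, 2.071, -0.519]
contact_force: [-3.0, -0.0, 4.8]
opening: 0.0217
grip_force: 42.1
t: 23.48
tool_pos: [0.5287, -0.0528, 0.0631]
tool_rot: [1.43, 2.071, -0.519]
contact_force: [-2.7, -0.4, 5.0]
opening: 0.0212
grip_force: 42.1
t: 24.1
tool_pos: [0.5376, -0.076, 0.0631]
tool_rot: [1.43, 2.07, -0.519]
contact_force: [-2.2, -0.8, 5.4]
opening: 0.021
grip_force: 41.9
-0.004247042912009089 2.1389892299353676e-05 0.0010635922073125026
```

```bash
for i in 1; do python3 -m jog '[[0,0,0,-0.051,0,0.043,-1],[0,0,0,-0.051,0,0.043,-1],[0,0,0,-0.051,0,0.043,-1],[0,0,0,0,0,0,-1]]'; done
python3 -m jog '[[0,0,0,-0.038,0,0.032,-1],[0,0,0,0,0,0,-1],[0,0,0,0,0,0,-1]]'
python3 - <<'E'
from h import *
p=np.array(status.get_obs()['tool_pos'])-[.5391,-.08,.062]; print(p@X,p@Y,p[2]); print(np.array(status.get_obs()['contact_force'])@X)
E
```

```text
t: 24.6
tool_pos: [0.5398, -0.0817, 0.0631]
tool_rot: [1.429, 2.07, -0.519]
contact_force: [-1.6, -4.0, 5.3]
opening: 0.0219
grip_force: 41.6
t: 24.98
tool_pos: [0.5401, -0.0825, 0.063]
tool_rot: [1.43, 2.071, -0.518]
contact_force: [-4.2, 0.4, 7.8]
opening: 0.0213
grip_force: 42.5
0.002661710115622222 1.0336180471382417e-05 0.0010465081512403274
-1.9088676289710305
```

```bash
python3 -m jog '[[0,0,0,-0.026,0,0.021,-1],[0,0,0,-0.013,0,0.011,-1],[0,0,0,0,0,0,-1]]'
python3 -m jog '[[0,0,0,-0.013,0,0.011,-1],[0,0,0,0,0,0,-1]]'
python3 - <<'E'
from h import *
p=np.array(status.get_obs()['tool_pos'])-[.5391,-.08,.062]; print(p@X); print(np.array(status.get_obs()['contact_force'])@X)
E
```

```text
t: 25.35
tool_pos: [0.5401, -0.0825, 0.063]
tool_rot: [1.431, 2.072, -0.517]
contact_force: [-11.0, 11.3, 14.8]
opening: 0.0213
grip_force: 44.2
t: 25.6
tool_pos: [0.5401, -0.0826, 0.063]
tool_rot: [1.432, 2.073, -0.517]
contact_force: [-12.8, 14.8, 16.9]
opening: 0.021
grip_force: 44.8
0.0027783069906091437
-18.421557260577337
```

At the stop with 18 N. I'll relax, release, retreat and check.

```bash
python3 -m jog '[[0,0,0,0.04,0,-0.034,-1],[0,0,0,0,0,0,0],[0,0,0,0,0,0,1],[0,0,0,0,0,0,1],[0,0,0,0,0,0,1]]'
python3 -m jog '[[0,0,0,0,0,-0.4,1],[0,0,0,0,0,-0.8,1],[0,0,0,0,0,-0.9,1],[0,0,0,0,0,-0.9,1],[0,0,0,0,0,-0.9,1]]'
python3 -m jog '[[0,0,0,0,0,-0.4,1],[0,0,0,0,0,0,1],[0,0,0,0,0,0,1],[0,0,0,0,0,0,1]]'
python3 - <<'E'
from h import *
s=snap('scene','s2'); a=load('s0')
# knob shift relative to start, by template matching
f=lambda d:cv2.cvtColor(d['img'],cv2.COLOR_RGB2GRAY)
g0=cv2.resize(f(a)[150:182,248:274],None,fx=8,fy=8,interpolation=cv2.INTER_CUBIC); g1=cv2.resize(f(s)[144:188,242:280],None,fx=8,fy=8,interpolation=cv2.INTER_CUBIC)
r=cv2.matchTemplate(g1,g0,cv2.TM_CCOEFF_NORMED); _,v,_,l=cv2.minMaxLoc(r); print('shift px',(l[0]-48)/8,(l[1]-48)/8,v)
print('px per 10mm out',np.array(proj(s,KN-.01*X))-proj(s,KN))
TC=KN+.062*X; 
w=snap('wrist','w8')
Q=[np.round(proj(s,np.r_[TC[:2],.076]+i*Y*.02+j*X*.015),0) for i,j in((1,1),(1,-1),(-1,-1),(-1,1))]; print(Q)
E
```

```text
t: 26.22
tool_pos: [0.54, -0.0831, 0.0621]
tool_rot: [1.43, 2.072, -0.518]
contact_force: [-0.8, -0.6, 0.3]
opening: 0.0855
grip_force: 0.0
t: 26.85
tool_pos: [0.513, -0.0118, 0.1535]
tool_rot: [1.43, 2.071, -0.517]
contact_force: [0.7, -0.0, -0.4]
opening: 0.0854
grip_force: 0.0
t: 27.35
tool_pos: [0.5099, -0.0061, 0.1601]
tool_rot: [1.431, 2.072, -0.52]
contact_force: [1.0, 0.4, -0.4]
opening: 0.0856
grip_force: 0.0
shift px 0.125 0.0 0.9676552414894104
px per 10mm out [3.60591056 1.64580463]
[array([230., 159.]), array([240., 164.]), array([250., 153.]), array([240., 148.])]
```

```bash
python3 - <<'E'
from h import *
a=load('s0');s=load('s2');d=np.abs(s['img'].astype(int)-a['img']).max(2)[135:190,215:275]>25
n,l,st_,c=cv2.connectedComponentsWithStats(d.astype(np.uint8))
for q,k in zip(st_[1:],c[1:]):
  if q[4]>8: print(q[:2]+[215,135],q[2:],k.round(1)+[215,135])
for r in d[8:42,10:50]: print(''.join('.#'[int(v)] for v in r))
E
```

```text
[215 141] [ 37  25 247] [237.  154.7]
[247 156] [ 21  18 109] [259.5 164.3]
[272 156] [ 3  6 14] [273.1 158.8]
[215 158] [10  7 24] [219. 161.]
[243 161] [ 5  6 17] [245.2 163.6]
[225 166] [12  6 13] [230.5 168.5]
........................................
........................................
#.......................................
####....................................
.####...................................
...#####................................
......###..........##...................
........######....#####.................
.#.......#######.########...............
#........#################..............
....#.#####################.............
......#####################.............
.....#.################.................
.#.###################.....##...........
....#################....######.........
.....###############....##.######.......
......#############...##....#####.####..
......############.............#####....
......############...##.........####....
........#########...##....#.....###.....
..##......######...##.#....##...#.......
.....#......#####.#####......#.##.......
.......#......###.####.........###.....#
##.......##.........#..........###....##
..##........#..................#####.##.
....##........#................#####.###
.....###........#...............####.###
........##........#...............#####.
..........##........#.............######
.............#.......#..............####
...............#......................#.
.................#..##..................
...................##...................
........................................
```

The coupon silhouette's corners, about (230,159), (241,165) and (251,153), match the predicted ones for a centred, homed coupon.

```bash
python3 -c "
from station import finish_job
print(finish_job())"
```

```text
the job is handed in; nothing more can be done
None
```

The job is handed in: the coupon is centred and flat on the tray, the shuttle is home to within about 0.4 mm by camera, and the gripper is clear; the hand-in call returned no verdict.

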